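# Screw the filler plug into the glue pressure tank

## Robot

A 7-joint arm with a two-finger parallel gripper is mounted at the origin on the work surface. World frame = base frame: x ahead of the robot, y to its left, z up, the work surface at z = 0. Lengths are in m, angles in degrees, forces in N, time in s.
With the tool pointing down it reaches from about 0.425 to 0.825 m from the base axis. Payload 3.6 kg.
Tool frame: the origin (TCP) lies between the finger pads, 19 mm behind the fingertips; this is the grasp point; z points along the fingers, y is the line along which they close (so a half turn about z gives the same grasp; the last joint's range is limited). The gripper opens to 85 mm and grips with 20 to 120 N. Pads are 22 mm wide; open, the fingers measure 114 mm over their backs; the gripper's body (76 mm by 85 mm) begins 54 mm behind the grasp point. The pads swing forward as they close: fully open they stand 13 mm farther back than shut.
Start: joints at [73.826, 35.231, -0.722, 81.555, 0.464, 63.22, -2.315], TCP at [0.164, -0.629, 0.25] pointing down, gripper open.
Joint ranges: [-178.69, 178.69], [-17.37, 117.87], [-77.05, 75.6], [15.02, 138.74], [-78.02, 258.01], [0.78, 113.62], [-162.83, 162.83]. Speed limits (degrees/s): [159.86, 159.86, 180, 180, 180, 180, 180].

## Interface

Orientations are given as [roll, pitch, yaw] about the fixed x, y, z axes, in that order (R = Rz(yaw) Ry(pitch) Rx(roll)).
In Python, from workcell import telemetry, read_camera, get_calibration, env gives the robot as it stands.
- The arm moves only by the shell command python3 -m inch 'ROWS' [OPENING]. ROWS is JSON, a list of rows, each a list of 2 entries, a list of its own where there are three numbers: the shift along the tool's x, y, z in units of 50 mm (1.0 is 50 mm), then the turn, a rotation vector about the tool's x, y, z in units of 5 degrees (1.0 is 5 degrees). A call has exactly 5 rows; each row is the pose to reach, as a shift and turn from the pose commanded when the call began, along the tool's axes at that moment; what a row does not reach only later rows make up. A row lasts 1/10 s, in which the tool goes at most 50 mm and 8.59 degrees, less where a joint would pass 70% of its speed; a pose out of reach is approached as far as the arm can. A call with a gripper value outside its range is refused whole. OPENING is the closure in counts, from 0 (fully open) to 255 (shut), set as the call begins (- or left out, the last holds). The fingers move at their own pace and stop on an object; the grip force is fixed at half the most. Time passes only in rows, so rows that repeat a pose let the fingers close, or fill a call up. It gives the time, the measured TCP pose, the force, the opening and the grip force at its end, in the units of the state.
- telemetry.state(): the state, without advancing time (a new reading comes with each control period).
- read_camera(name): name is "scene" or "top" or "wrist"; returns the picture (384x512x3 uint8, red, green, blue); there is no depth.
- get_calibration(name): a dict with "vfov" (degrees; the focal length in pixels is half the picture's height over the tangent of half this angle, whatever the lens; pixels are square), "cx", "cy" (the principal point, pixels), "R" (3x3) and "t" (3): a world point X has camera coordinates R X + t. Camera axes: x right, y down, z forward; pixel columns grow to the right and rows downward; lengths in m; the calibration is good to about 2 mm. The wrist camera is an equidistant fisheye: a pixel r from the principal point sees the ray r / f radians off the axis. A picture is of the moment at which its call begins: read the wrist's pose just before it. get_calibration takes no time and is no camera call; for the wrist camera it gives the pose at the moment of the call.
- env.hand_in(): hands the job in; it is judged then, once.
The state is a dict: "clock": time; "joint_positions": joint angles; "dq": joint speeds; "effort": joint torques, N m; "tool_pos": TCP position; "ee_rot": TCP orientation; "contact_force": force on the tool from outside, world axes, zero at the start; "ft_torque": the same for the moment, N m; "width": finger opening in m; "gripper_force": force on a finger pad.
Only numpy, scipy, OpenCV 4.12 (cv2) and the standard library are available. Lean on these libraries where they do the work, as an engineer would, in place of code of your own. Each camera call takes 0.05 s, during which the arm holds its last target. There are 200 camera calls.

## Task

The glue pressure tank has been refilled: close it with its large hexagon-headed brass filler plug. Set the plug upright in the open neck, turn it backward (anticlockwise seen from above) under light pressure until it rides up over the start of the thread and you feel it drop, and only then screw it forward (clockwise) until the thread draws its flange down snug on the rubber sealing ring, squeezing the ring about a millimetre and never forcing it. Let go of it, and leave the other things on the bench where they are.

Things in the scene. Friction and masses are not known exactly. Their poses are not given: they have to be found in the camera images.
- plug: Brass filler plug, about 0.3 kg, standing upright. Origin: centre of its underside, z up. From below: nose 48 mm diameter; four right-hand thread ribs at 90 deg (59 mm outside diameter, 2.8 mm thick, 48 deg long, lower ends 3 mm above the origin); flange 74 mm diameter at 20 to 24 mm; hexagon head at 24 to 50 mm. Thread oiled, head dry.
- plug_head (a point): On the plug's axis, 48 mm above its origin, 2 mm under the top of the hexagon head: a good TCP height for gripping it from above. Head 46 mm across flats, 26 mm tall; one pair of flats faces +x and -x of this frame, the others every 60 deg.
- plug_flange (a point): Centre of the flange's underside, 20 mm above the plug's origin. The flange meets the sealing ring some 50 deg forward of the drop; there the plug stops sinking for about 18 deg of free play, then the thread draws it down again at 0.78 mm per 10 deg, squeezing the ring. A squeeze of 0.5 mm or more is snug, about 1 mm is right, 1.9 mm is forced.
- tank: Grey glue pressure tank bolted to the bench, does not move: plate 190 x 190 mm, vessel 160 mm diameter with sloping shoulder, aluminium neck upright at the centre. Origin: centre of the underside. Gauge leaning from the front shoulder (-x side, up to 165 mm), outlet valve at the foot on the +y side (to 150 mm out). Only the neck stands above 165 mm.
- neck (a point): Centre of the neck's open mouth, level with the top of the black rubber sealing ring (66 to 75 mm diameter) that stands 2.5 mm proud of the metal rim; 175 mm above the bench, z up. Bore 63 mm diameter, 27 mm deep; neck outside 80 mm. The ring is springy: 15 N for each mm. The plug's ribs clear the bore by 2 mm all round.
- thread_top (a point): Centre of the bore at the tops of the thread starts, 6 mm below the mouth. Four right-hand ribs (53 mm inside, 2.8 mm thick, 110 deg long) with blunt upper ends start here every 90 deg, at angles not told by this pose, and fall clockwise 28 mm per turn. Plug origin: 3 mm below this point when riding on the starts, 10 mm just after the drop (7 mm fall), 14 mm as the flange meets the ring.
- drain_plug: Small brass hexagon plug, 26 mm across flats, 39 mm flange, 35 mm tall; not the filler plug. Origin under its centre. Leave alone.
- wax_tin: Plain closed steel tin, 72 mm diameter, 45 mm tall. Origin under its centre. Leave alone.
- glue_brush: Flat brush with wooden handle, lying. Leave alone.
- hammer: Hammer with wooden handle, lying. Leave alone.
- screwdriver: Screwdriver with wooden handle, lying. Leave alone.
- try_square: Try square lying flat: wooden stock 130 mm, steel blade 200 mm. Leave alone.
There are look-alikes about, which are no part of the job. Leave any blue or turquoise look-alike of the plug alone.

How it is judged (in metres and radians):
On the way, in this order (a step that is already met when the one before it is completed fails the run):
1. the plug, set upright in the neck, bears on the tops of the thread starts (its origin 9 mm below the mouth, within about 1 mm) (horizontal distance between plug and neck below 0.004 m and z of plug in the frame of neck between -0.0101 and -0.0077 m and angle between plug's own z axis and vertical below 0.1 rad and contact force between plug and tank above 0.5 N), for 0.03 s.
2. it has dropped off the starts into the thread (its origin more than 14 mm below the mouth), upright (horizontal distance between plug and neck below 0.004 m and z of plug in the frame of neck below -0.014 m and angle between plug's own z axis and vertical below 0.1 rad), for 0.1 s.
At the end, for the whole second after the job is handed in: The plug is screwed snug into the tank's neck: its flange squeezes the sealing ring by 0.5 mm or more (plug origin more than 20.5 mm below the mouth), the plug within 4 mm of the neck's axis, upright within 3 degrees, at rest and let go (z of plug in the frame of neck below -0.0205 m and horizontal distance between plug and neck below 0.004 m and angle between plug's own z axis and vertical below 0.05 rad and linear speed of plug below 0.01 m/s and angular speed of plug below 0.05 rad/s); the robot touches nothing.
It fails at once if the plug is forced or the ring crushed: contact force between plug and tank above 60 N (contact force between plug and tank above 60 N).
It fails at once if another thing on the bench (drain plug, tin, brush, hammer, screwdriver, square) is pushed more than 30 mm from its place (distance of any of drain_plug, wax_tin, glue_brush, hammer, screwdriver, try_square from where it was at the start of the episode above 0.03 m).
It also fails if it takes over 64 s, if anything falls off the work surface, if the arm or the gripper's body presses on something with over 40 N, if the wrist force passes 120 N, or if a joint passes its speed limit or range.

## Working session

There is one attempt and no reset: what is moved stays moved. The work goes in short steps, Python scripts to look and compute and a shell command to move; the robot and the scene stay as the last step left them, time stands still between calls to the robot, and variables do not carry over. Pictures are saved under pics/ and viewed, at most 10 in all, crops included, and the job is handed in when it is done.

```bash
ls; mkdir -p pics; python3 - <<'E'
from workcell import telemetry, read_camera, get_calibration
import cv2,numpy as np
s=telemetry.state();print({k:np.round(v,3).tolist() for k,v in s.items()})
a=[]
for n in("scene","top"):
    im=read_camera(n)[:,:,::-1];cv2.imwrite(f"pics/{n}0.png",im);c=get_calibration(n);print(n,c)
E
```

```text
pics
{'clock': 0.0, 'joint_positions': [73.826, 35.29, -0.723, 81.643, 0.465, 63.221, -2.314], 'dq': [0.052, 0.058, 0.029, 0.048, -0.022, -0.116, 0.004], 'effort': [-0.0, -46.922, 0.259, -17.103, 0.01, 0.01, -0.0], 'tool_pos': [0.164, -0.628, 0.249], 'ee_rot': [-179.85, 0.003, 14.661], 'contact_force': [-0.945, -0.095, 0.51], 'ft_torque': [0.032, -0.003, -0.012], 'gripper_force': 0.0, 'width': 0.085}
scene {'vfov': 56.523564921219574, 'cx': 250.92801756062377, 'cy': 187.79014064231197, 'R': array([[ 0.60713464,  0.79455316,  0.00853315],
       [ 0.45700977, -0.34038542, -0.82175412],
       [-0.65002277,  0.50281512, -0.56977834]]), 't': array([-0.29856856, -0.17069072,  1.48207345])}
top {'vfov': 43.1702167525939, 'cx': 254.88071645756628, 'cy': 183.85637826319896, 'R': array([[-1.71810471e-02, -9.99852211e-01,  6.06604158e-04],
       [-9.80009692e-01,  1.67198069e-02, -1.98245936e-01],
       [ 1.98206495e-01, -4.00055071e-03, -9.80152121e-01]]), 't': array([-0.04615692,  0.52865108,  1.30778565])}
```

View pics/scene0.png

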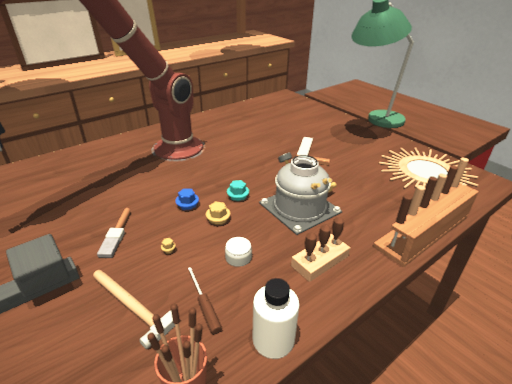

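View pics/top0.png

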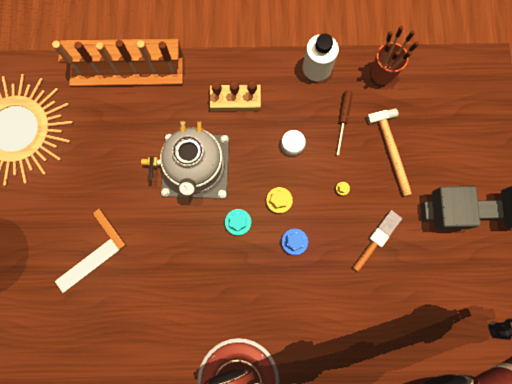

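The scene picture shows these candidates in the top view:
- Brass, large: (279,200), flanged with a hexagon head. This is my choice.
- Turquoise: (238,222), a look-alike.
- Blue: (295,242), a look-alike.
- Small drain plug: (343,188).

The neck mouth is at (188,151).

```bash
cat > h.py <<'E'
from workcell import telemetry, read_camera, get_calibration
import cv2,numpy as np
from scipy.spatial.transform import Rotation as Rn
def ray(c,u,v,fish=False):
    f=192/np.tan(np.radians(c['vfov'])/2); x,y=(u-c['cx'])/f,(v-c['cy'])/f
    if fish:
        r=np.hypot(x,y); d=np.array([np.sin(r)*x/max(r,1e-9),np.sin(r)*y/max(r,1e-9),np.cos(r)])
    else: d=np.array([x,y,1.])
    R=c['R'];return -R.T@c['t'],R.T@d
def onz(c,u,v,z,fish=False):
    o,d=ray(c,u,v,fish);return o+d*(z-o[2])/d[2]
def proj(c,X,fish=False):
    f=192/np.tan(np.radians(c['vfov'])/2);p=c['R']@np.array(X)+c['t']
    if fish:
        r=np.hypot(p[0],p[1]);k=np.arctan2(r,p[2])/max(r,1e-9)*f;return p[:2]*k+[c['cx'],c['cy']]
    return p[:2]/p[2]*f+[c['cx'],c['cy']]
E
python3 - <<'E'
from h import *
c=get_calibration('top');im=cv2.imread('pics/top0.png')
hsv=cv2.cvtColor(im,cv2.COLOR_BGR2HSV)
m=cv2.inRange(hsv,(20,110,90),(35,255,255))
n,l,st,ce=cv2.connectedComponentsWithStats(m)
for i in range(1,n):
    if st[i,4]>60: print(st[i],ce[i],onz(c,*ce[i],.024))
print('neck',onz(c,188,151,.175))
a=cv2.resize(im[175:225,250:310],None,fx=8,fy=8,interpolation=3);b=cv2.resize(im[125:175,160:205],None,fx=7,fy=8,interpolation=3)
cv2.imwrite('pics/c1.png',np.hstack([a,b]))
E
```

```text
[   0   85   62   97 1016] [ 28.61023622 129.60334646] [0.70710771 0.60479483 0.024     ]
[210  85  50  22 499] [236.4008016   98.36072144] [ 0.79363918 -0.00488454  0.024     ]
[383 119  27  75 310] [396.02580645 156.52258065] [ 0.60746978 -0.46572017  0.024     ]
[336 182  14  13 140] [342.82142857 187.92142857] [ 0.51748474 -0.3066044   0.024     ]
[266 187  27  26 502] [279.41832669 199.44223108] [ 0.48719078 -0.12437259  0.024     ]
neck [0.59260031 0.11649748 0.175     ]
```

View pics/c1.png

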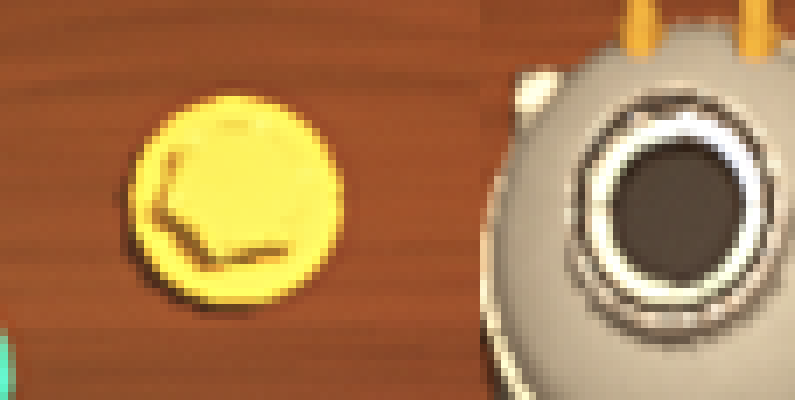

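The crop shows a brass hexagon head on a flange. Its flat normals are at about 14° (mod 60), so a grasp at yaw ≈104° would fit. I'm moving over it.

```bash
cat > go.py <<'E'
import sys
from h import *
s=telemetry.state();T=np.array([float(a) for a in sys.argv[1:4]]);R=Rn.from_euler('xyz',s['ee_rot'],degrees=True)
G=Rn.from_euler('xyz',[180,0,float(sys.argv[4])],degrees=True)
print('shift',np.round(R.inv().apply(T-s['tool_pos'])/.05,3),'turn',np.round((R.inv()*G).as_rotvec(degrees=True)/5,2),'pos',np.round(s['tool_pos'],4),np.round(s['ee_rot'],2),'F',np.round(s['contact_force'],1),'M',np.round(s['ft_torque'],2),'w',round(float(s['width']),4),'j7',round(float(s['joint_positions'][6])),'t',s['clock'])
E
python3 -m inch '[[[0.7,-0.65,0],[0,0,-1.5]],[[1.43,-1.33,0],[0,0,-3]],[[2.16,-2,0],[0,0,-4.5]],[[2.9,-2.7,0],[0,0,-6]],[[3.6,-3.35,0],[0,0,-7.5]]]'
python3 go.py 0.487 -0.124 0.2 104
```

```text
clock: 0.6
tool_pos: [0.2969, -0.419, 0.2498]
ee_rot: [-180.0, -0.0, 52.5]
contact_force: [0.4, -0.4, 0.2]
width: 0.0854
gripper_force: 0.0
shift [ 6.995 -0.578  0.998] turn [-0.00e+00 -1.00e-02 -1.03e+01] pos [ 0.2969 -0.419   0.2498] [-1.7997e+02 -2.0000e-02  5.2480e+01] F [ 0.4 -0.4  0.2] M [-0.04 -0.05 -0.03] w 0.0854 j7 8 t 0.6
```

```bash

python3 -m inch '[[[0.95,-0.08,0],[0,0,-1.5]],[[1.9,-0.16,0],[0,0,-3]],[[2.85,-0.24,0],[0,0,-4.5]],[[3.8,-0.32,0],[0,0,-6]],[[4.75,-0.4,0],[0,0,-7.5]]]'
python3 go.py 0.487 -0.124 0.2 104
```

```text
clock: 1.1
tool_pos: [0.4266, -0.2197, 0.2499]
ee_rot: [-180.0, 0.0, 89.9]
contact_force: [0.6, -0.8, 0.1]
width: 0.0855
gripper_force: 0.0
shift [1.915 1.207 0.998] turn [-0.    0.   -2.81] pos [ 0.4266 -0.2197  0.2499] [-179.98    0.     89.95] F [ 0.6 -0.8  0.1] M [-0.04 -0.   -0.02] w 0.0855 j7 12 t 1.1
```

```bash

python3 -m inch '[[[0.7,0.45,0.3],[0,0,-1]],[[1.4,0.9,0.6],[0,0,-2]],[[1.9,1.2,1],[0,0,-2.8]],[[1.9,1.2,1],[0,0,-2.8]],[[1.9,1.2,1],[0,0,-2.8]]]'
python3 - <<'E'
from h import *
c=get_calibration('wrist');im=read_camera('wrist')[:,:,::-1];print(c)
u=proj(c,[.487,-.124,.05],1);print(u)
cv2.imwrite('pics/w1.png',im)
E
python3 go.py 0.487 -0.124 0.2 104
```

```text
clock: 1.6
tool_pos: [0.4862, -0.1264, 0.1993]
ee_rot: [-179.9, -0.0, 103.7]
contact_force: [0.2, 0.1, 0.3]
width: 0.0856
gripper_force: 0.0
{'vfov': 65.70646984690485, 'cx': 257.85115430774044, 'cy': 196.04069262289775, 'R': array([[ 0.97165404,  0.23639258, -0.00263976],
       [ 0.22679654, -0.92894338,  0.29262183],
       [ 0.06672144, -0.28492587, -0.95622461]]), 't': array([-0.44144109, -0.25100675,  0.26166871])}
[260.28790166 184.7136331 ]
shift [ 0.068  0.033 -0.004] turn [-0.01  0.   -0.09] pos [ 0.4862 -0.1277  0.1998] [-1.7993e+02  2.0000e-02  1.0357e+02] F [-0.2  0.   0.5] M [ 0.02  0.04 -0.01] w 0.0854 j7 8 t 1.65
```

View pics/w1.png

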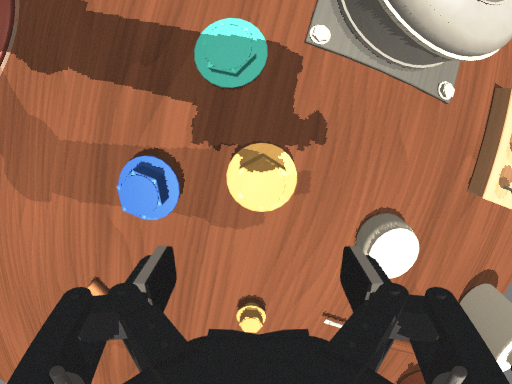

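The wrist view shows the brass plug at (262,177), lit, with a head edge vertex near (262,150). I'll take a measurement and a zoom.

```bash
python3 - <<'E'
from h import *
c=get_calibration('wrist');im=read_camera('wrist')[:,:,::-1]
hsv=cv2.cvtColor(im.copy(),cv2.COLOR_BGR2HSV)
m=cv2.inRange(hsv,(18,90,60),(36,255,255));m[:, :215]=0;m[:,310:]=0;m[:135]=0;m[222:]=0
k=max(cv2.findContours(m,0,1)[0],key=cv2.contourArea)
P=np.array([onz(c,*p[0],.023,1)[:2] for p in cv2.convexHull(k)])
(x,y),r=cv2.minEnclosingCircle((P*1000).astype(np.float32));print('flange',x,y,r, cv2.fitEllipse((P*1000).astype(np.float32)))
cr=cv2.resize(im[135:220,215:310],None,fx=7,fy=7,interpolation=3);cv2.imwrite('pics/c2.png',cr)
np.savez('c2.npz',**c)
E
```

```text
flange 488.2384948730469 -123.52156829833984 36.92322540283203 ((488.0324401855469, -123.73316192626953), (72.70697021484375, 73.38837432861328), 35.48687744140625)
```

View pics/c2.png

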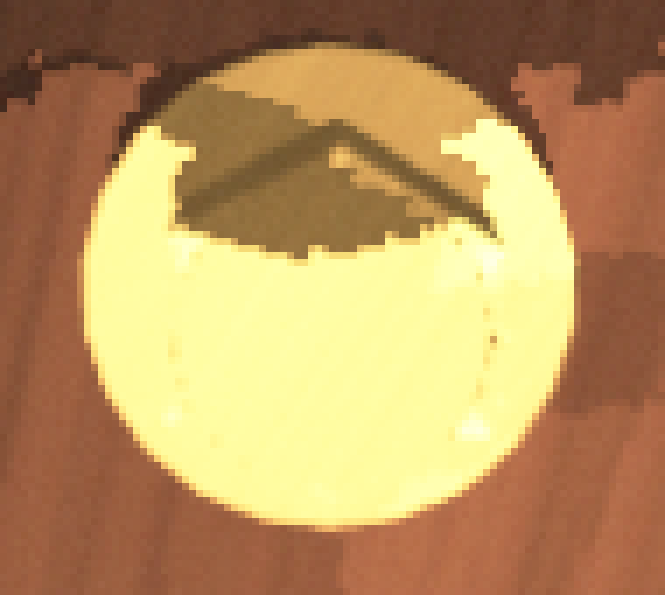

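```bash
python3 - <<'E'
from h import *
c=dict(np.load('c2.npz'))
V=[onz(c,215+x/7,135+y/7,.05,1)[:2] for x,y in[(172,413),(182,225),(340,140),(490,235),(472,425)]]
V=np.array(V);print(np.round(V,4))
for a,b in zip(V,V[1:]):
    d=b-a;print(np.hypot(*d),(np.degrees(np.arctan2(d[1],d[0]))-90)%60)
print((V[1]+V[4])/2)
E
python3 go.py 0.488 -0.124 0.15 104
```

```text
[[ 0.47   -0.1391]
 [ 0.4656 -0.1132]
 [ 0.4834 -0.097 ]
 [ 0.506  -0.1048]
 [ 0.5104 -0.1311]]
0.02631837735206369 9.698832975094803
0.02401414026981435 12.155201835315744
0.023904046434583322 11.137244602958575
0.02671173126823546 9.582639446299765
[ 0.48800163 -0.12212905]
shift [0.076 0.054 1.004] turn [-0.01  0.01 -0.1 ] pos [ 0.4863 -0.1283  0.2002] [-1.7997e+02  6.0000e-02  1.0350e+02] F [0.7 0.2 0.6] M [ 0.02 -0.02 -0.05] w 0.0854 j7 8 t 1.7
```

```bash

python3 -m inch '[[[0.08,0.05,0.7],[0,0,0.5]],[[0.08,0.05,1.4],[0,0,0.5]],[[0.08,0.05,1.9],[0,0,0.5]],[[0.08,0.05,1.9],[0,0,0.5]],[[0.08,0.05,1.9],[0,0,0.5]]]'
python3 go.py 0.488 -0.1235 0.048 100.7
```

```text
clock: 2.2
tool_pos: [0.4884, -0.1235, 0.1058]
ee_rot: [180.0, 0.0, 101.0]
contact_force: [-0.2, -0.3, 0.1]
width: 0.0854
gripper_force: 0.0
shift [ 0.002 -0.008  1.156] turn [0.01 0.01 0.07] pos [ 0.4884 -0.1235  0.1058] [1.7997e+02 5.0000e-02 1.0103e+02] F [-0.2 -0.3  0.1] M [-0.02 -0.06  0.03] w 0.0854 j7 0 t 2.2
```

```bash

python3 -m inch '[[[0,0,0.3],[0,0,0.06]],[[0,0,0.6],[0,0,0.06]],[[0,0,0.9],[0,0,0.06]],[[0,0,1.15],[0,0,0.06]],[[0,0,1.15],[0,0,0.06]]]'
python3 -m inch '[[[0,0,0],[0,0,0]],[[0,0,0],[0,0,0]],[[0,0,0],[0,0,0]],[[0,0,0],[0,0,0]],[[0,0,0],[0,0,0]]]' 255
python3 -m inch '[[[0,0,0],[0,0,0]],[[0,0,0],[0,0,0]],[[0,0,0],[0,0,0]],[[0,0,0],[0,0,0]],[[0,0,0],[0,0,0]]]' 255
python3 go.py 0.488 -0.1235 0.048 100.7
```

```text
clock: 2.7
tool_pos: [0.4882, -0.1227, 0.0475]
ee_rot: [-180.0, 0.0, 100.8]
contact_force: [0.3, -0.3, -0.2]
width: 0.0859
gripper_force: 0.0
clock: 3.2
tool_pos: [0.489, -0.1224, 0.0486]
ee_rot: [179.9, 0.1, 100.9]
contact_force: [-0.7, -0.3, 6.0]
width: 0.0449
gripper_force: 63.2
clock: 3.7
tool_pos: [0.489, -0.1224, 0.0486]
ee_rot: [179.9, 0.1, 100.9]
contact_force: [0.2, 0.2, 6.0]
width: 0.0446
gripper_force: 63.2
shift [-0.018 -0.025  0.013] turn [0.02 0.01 0.03] pos [ 0.489  -0.1224  0.0486] [1.7988e+02 6.0000e-02 1.0086e+02] F [0.2 0.2 6. ] M [0.01 0.12 0.01] w 0.0446 j7 -3 t 3.7
```

```bash

python3 -m inch '[[[0,0,-0.3],[0,0,0]],[[0,0,-0.9],[0,0,0]],[[0,0,-1.5],[0,0,0]],[[0,0,-2.1],[0,0,0]],[[0,0,-2.7],[0,0,0]]]'
python3 -m inch '[[[0,0,-0.6],[0,0,0]],[[0,0,-1.2],[0,0,0]],[[0,0,-1.5],[0,0,0]],[[0,0,-1.7],[0,0,0]],[[0,0,-1.7],[0,0,0]]]'
python3 go.py 0.5926 0.0565 0.265 100.8
python3 - <<'E'
from h import *
im=cv2.imread('pics/top0.png');c=get_calibration('top')
g=cv2.cvtColor(im,cv2.COLOR_BGR2HSV)
sub=g[125:175,160:215]
m=cv2.inRange(sub,(0,0,0),(180,255,90))
for k in cv2.findContours(m,1,1)[0]:
    if cv2.contourArea(k)>60:
        e=cv2.fitEllipse(k);u=np.array(e[0])+[160,125];print(e,u,onz(c,*u,.1725),onz(c,*u,.148))
E
```

```text
clock: 4.2
tool_pos: [0.4873, -0.1223, 0.1833]
ee_rot: [-179.9, -0.0, 100.9]
contact_force: [0.5, 1.1, -2.1]
width: 0.0449
gripper_force: 62.2
clock: 4.7
tool_pos: [0.4883, -0.1223, 0.2682]
ee_rot: [179.9, 0.0, 100.8]
contact_force: [0.6, 0.7, -2.2]
width: 0.0447
gripper_force: 62.3
shift [3.12  2.723 0.064] turn [0.01 0.01 0.01] pos [ 0.4883 -0.1223  0.2682] [1.7994e+02 4.0000e-02 1.0085e+02] F [ 0.6  0.7 -2.2] M [ 0.05 -0.01  0.  ] w 0.0447 j7 8 t 4.7
((27.71084976196289, 25.78943634033203), (16.184101104736328, 17.549419403076172), 75.28040313720703) [187.71084976 150.78943634] [0.59386712 0.11759435 0.1725    ] [0.60064285 0.12097127 0.148     ]
```

```bash

python3 -m inch '[[[0.65,0.58,0],[0,0,0]],[[1.3,1.15,0],[0,0,0]],[[1.95,1.7,0],[0,0,0]],[[2.6,2.27,0],[0,0,0]],[[3.1,2.7,0],[0,0,0]]]'
python3 -m inch '[[[0,0,0],[0,0,0]],[[0,0,0],[0,0,0]],[[0,0,0],[0,0,0]],[[0,0,0],[0,0,0]],[[0,0,0],[0,0,0]]]'
python3 - <<'E'
from h import *
c=get_calibration('wrist');im=read_camera('wrist')[:,:,::-1]
print(proj(c,[.5935,.117,.175],1));np.savez('c3.npz',**c);cv2.imwrite('pics/w2.png',im)
E
python3 go.py 0.5935 0.117 0.265 100.8
```

```text
clock: 5.2
tool_pos: [0.5915, 0.0584, 0.2655]
ee_rot: [-179.8, -0.1, 101.0]
contact_force: [1.1, 0.2, -3.4]
width: 0.045
gripper_force: 62.2
clock: 5.7
tool_pos: [0.5913, 0.0539, 0.2674]
ee_rot: [-180.0, 0.0, 100.7]
contact_force: [0.1, 0.5, -2.4]
width: 0.0452
gripper_force: 62.4
[278.07902668 125.23764772]
shift [1.226 0.276 0.051] turn [-0.    0.01 -0.01] pos [0.5914 0.0542 0.2676] [-1.7999e+02  3.0000e-02  1.0076e+02] F [-0.2 -0.1 -3.2] M [ 0.02  0.   -0.  ] w 0.0448 j7 -12 t 5.75
```

View pics/w2.png

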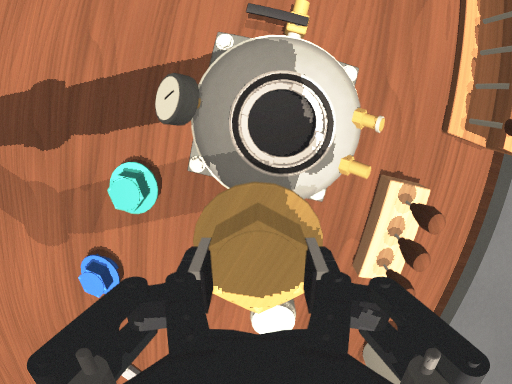

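The wrist view shows the black sealing ring centred near (282,122) and the plug held squarely at (258,245). Next I fit the ring and the plug's flange in the hand.

```bash
python3 - <<'E'
from h import *
c=dict(np.load('c3.npz'));im=cv2.imread('pics/w2.png');hsv=cv2.cvtColor(im,cv2.COLOR_BGR2HSV)
m=cv2.inRange(hsv,(0,0,0),(180,255,60));m[:, :222]=0;m[:,345:]=0;m[:60]=0;m[182:]=0
for k in cv2.findContours(m,cv2.RETR_CCOMP,1)[0]:
    if cv2.contourArea(k)>300:
        P=np.array([onz(c,*p[0],.175,1)[:2]*1000 for p in k]).astype(np.float32)
        print(cv2.contourArea(k),cv2.fitEllipse(k)[0],'W',cv2.fitEllipse(P))
b=cv2.inRange(hsv,(15,90,50),(36,255,255));b[:178]=0;b[:, :190]=0;b[:,326:]=0;b[260:]=0
k=max(cv2.findContours(b,0,1)[0],key=cv2.contourArea)[:,0]
# flange upper arc rays at z = TCP-.025
z=.2676-.025
k=k[k[:,1]<228]; k=np.array([p for p in k if p[1]==k[k[:,0]==p[0],1].min()])
P=np.array([onz(c,*map(float,p),z,1)[:2]*1000 for p in k])
A=np.c_[2*P,np.ones(len(P))];s=np.linalg.lstsq(A,(P**2).sum(1),rcond=None)[0];print('flange',s[:2],np.sqrt(s[2]+s[0]**2+s[1]**2),len(P))
E
```

```text
3181.5 (280.97662353515625, 123.22196197509766) W ((595.4876098632812, 118.75225830078125), (46.75808334350586, 47.78586959838867), 29.43488883972168)
835.5 (282.40545654296875, 123.26455688476562) W ((596.8025512695312, 118.82511138916016), (69.61625671386719, 70.35269927978516), 83.78752136230469)
flange [590.55171146  54.48191885] 35.79107828566235 125
```

```bash
python3 - <<'E'
from h import *
from scipy.optimize import least_squares
c=dict(np.load('c3.npz'));im=cv2.imread('pics/w2.png');hsv=cv2.cvtColor(im,cv2.COLOR_BGR2HSV)
for th in(50,60,75):
    m=cv2.inRange(hsv,(0,0,0),(180,255,th));m[:, :222]=0;m[:,345:]=0;m[:60]=0;m[182:]=0
    P=np.vstack([[onz(c,*map(float,p[0]),.175,1)[:2]*1000 for p in k] for k in cv2.findContours(m,cv2.RETR_CCOMP,1)[0] if cv2.contourArea(k)>20])
    r=np.hypot(*(P-[596.5,118.8]).T)
    for lo,hi in((31,35.3),(35.3,41)):
        Q=P[(r>lo)&(r<hi)]
        s=least_squares(lambda q:np.hypot(*(Q-q[:2]).T)-q[2],[596.5,118.8,35],loss='soft_l1',f_scale=.3).x
        a=np.degrees(np.arctan2(*(Q-s[:2]).T[::-1]));print(th,np.round(s,2),len(Q),np.histogram(a,8,(-180,180))[0])
E
```

```text
50 [596.34 118.81  33.4 ] 240 [48 35 46 12  0 15 38 46]
50 [596.74 118.84  36.08] 193 [34 34 35 18  0  8 37 27]
60 [596.62 118.92  33.23] 193 [35 30 34 13  0 16 34 31]
60 [596.71 118.85  36.18] 212 [37 33 36 24  0  9 38 35]
75 [596.68 118.9   33.15] 219 [34 30 34 29  0 26 34 32]
75 [596.74 118.85  36.28] 207 [37 33 36 19  0 10 38 34]
```

```bash

python3 -m inch '[[[0.4,0.11,0],[0,0,0]],[[0.8,0.22,0.1],[0,0,0]],[[1.25,0.35,0.2],[0,0,0]],[[1.25,0.35,0.4],[0,0,0]],[[1.25,0.35,0.5],[0,0,0]]]'
python3 -m inch '[[[0,0,0],[0,0,0]],[[0,0,0],[0,0,0]],[[0,0,0],[0,0,0]],[[0,0,0],[0,0,0]],[[0,0,0],[0,0,0]]]'
python3 go.py 0.5968 0.1187 0.225 100.8
```

```text
clock: 6.25
tool_pos: [0.5964, 0.1198, 0.2417]
ee_rot: [-179.9, 0.0, 100.9]
contact_force: [0.4, -0.9, -1.9]
width: 0.0446
gripper_force: 62.4
clock: 6.75
tool_pos: [0.5972, 0.1198, 0.2429]
ee_rot: [180.0, -0.0, 100.8]
contact_force: [-0.5, 0.1, -2.4]
width: 0.0448
gripper_force: 62.4
shift [-0.021 -0.012  0.358] turn [ 0.01 -0.    0.01] pos [0.5972 0.1198 0.2429] [179.96  -0.   100.83] F [-0.5  0.1 -2.4] M [ 0.03 -0.    0.01] w 0.0448 j7 -18 t 6.75
```

```bash

python3 -m inch '[[[-0.02,-0.01,0.1],[0,0,0]],[[-0.02,-0.01,0.2],[0,0,0]],[[-0.02,-0.01,0.3],[0,0,0]],[[-0.02,-0.01,0.4],[0,0,0]],[[-0.02,-0.01,0.44],[0,0,0]]]'
python3 -m inch '[[[0,0,0.02],[0,0,0]],[[0,0,0.04],[0,0,0]],[[0,0,0.06],[0,0,0]],[[0,0,0.06],[0,0,0]],[[0,0,0.06],[0,0,0]]]'
python3 go.py 0.5968 0.1187 0.215 100.8
```

```text
clock: 7.25
tool_pos: [0.5963, 0.1188, 0.2196]
ee_rot: [-179.9, 0.0, 100.9]
contact_force: [-1.0, -0.3, -3.1]
width: 0.0444
gripper_force: 62.4
clock: 7.75
tool_pos: [0.5968, 0.119, 0.2177]
ee_rot: [180.0, -0.0, 100.9]
contact_force: [0.0, 0.3, -2.7]
width: 0.0446
gripper_force: 62.4
shift [-0.006 -0.     0.054] turn [ 0.   -0.    0.01] pos [0.5968 0.119  0.2177] [179.98  -0.   100.86] F [ 0.   0.3 -2.7] M [ 0.03 -0.02  0.01] w 0.0446 j7 -19 t 7.75
```

```bash

for i in 1 2; do python3 -m inch '[[[0,0,0.01],[0,0,0]],[[0,0,0.02],[0,0,0]],[[0,0,0.03],[0,0,0]],[[0,0,0.03],[0,0,0]],[[0,0,0.03],[0,0,0]]]' | egrep 'pos|contact'; done
```

```text
tool_pos: [0.5967, 0.119, 0.216]
contact_force: [-1.9, -0.1, -2.0]
tool_pos: [0.5967, 0.119, 0.2145]
contact_force: [0.1, -0.1, -2.8]
```

```bash

for i in 1 2; do python3 -m inch '[[[0,0,0.01],[0,0,0]],[[0,0,0.02],[0,0,0]],[[0,0,0.02],[0,0,0]],[[0,0,0.02],[0,0,0]],[[0,0,0.02],[0,0,0]]]' | egrep 'pos|contact'; done
```

```text
tool_pos: [0.5968, 0.119, 0.2136]
contact_force: [-0.3, -0.6, -1.8]
tool_pos: [0.597, 0.1192, 0.2134]
contact_force: [-1.3, -0.4, 5.5]
```

```bash

for i in 1 2; do python3 -m inch '[[[0,0,0],[0,0,-0.4]],[[0,0,0],[0,0,-0.8]],[[0,0,0],[0,0,-1.2]],[[0,0,0],[0,0,-1.6]],[[0,0,0],[0,0,-2]]]' | egrep 'pos|contact|rot'; done; python3 go.py 0.5968 0.1187 0.215 100.8
```

```text
tool_pos: [0.5976, 0.1199, 0.2141]
ee_rot: [179.8, -0.0, 110.9]
contact_force: [-0.9, 0.5, 7.6]
tool_pos: [0.5967, 0.1188, 0.2122]
ee_rot: [-180.0, -0.0, 121.0]
contact_force: [-0.2, 0.7, -3.3]
shift [-0.003  0.001 -0.056] turn [-0.    0.    4.04] pos [0.5967 0.1188 0.2122] [-179.98   -0.    120.98] F [-0.2  0.7 -3.3] M [ 0.02  0.02 -0.06] w 0.0447 j7 -2 t 10.75
```

```bash

python3 -m inch '[[[0,0,0.02],[0,0,0]],[[0,0,0.04],[0,0,0]],[[0,0,0.06],[0,0,0]],[[0,0,0.08],[0,0,0]],[[0,0,0.08],[0,0,0]]]' | egrep 'pos|contact|rot'; 
python3 -m inch '[[[0,0,0.01],[0,0,0]],[[0,0,0.02],[0,0,0]],[[0,0,0.02],[0,0,0]],[[0,0,0.02],[0,0,0]],[[0,0,0.02],[0,0,0]]]' | egrep 'pos|contact|rot'; python3 go.py 0.5968 0.1187 0.215 100.8
```

```text
tool_pos: [0.5962, 0.1189, 0.2083]
ee_rot: [-179.9, -0.0, 120.9]
contact_force: [-0.0, -0.2, -1.7]
tool_pos: [0.5968, 0.1191, 0.208]
ee_rot: [180.0, 0.0, 120.9]
contact_force: [-0.9, -0.3, 4.1]
shift [-0.007 -0.005 -0.139] turn [ 0.01 -0.    4.01] pos [0.5968 0.1191 0.208 ] [179.96   0.   120.86] F [-0.9 -0.3  4.1] M [-0.05  0.25  0.  ] w 0.0445 j7 -3 t 11.75
```

```bash

for i in 1 2 3; do python3 -m inch '[[[0,0,0.005],[0,0,0.6]],[[0,0,0.01],[0,0,1.2]],[[0,0,0.014],[0,0,1.8]],[[0,0,0.019],[0,0,2.4]],[[0,0,0.024],[0,0,3]]]' | egrep 'pos|contact|rot'; done; python3 go.py 0.5968 0.1187 0.208 120.9
```

```text
tool_pos: [0.5973, 0.1188, 0.207]
ee_rot: [179.9, 0.0, 105.7]
contact_force: [-0.1, -0.9, 3.3]
tool_pos: [0.5973, 0.1187, 0.2058]
ee_rot: [179.9, 0.0, 90.7]
contact_force: [0.0, -0.2, 3.6]
tool_pos: [0.5973, 0.1188, 0.2046]
ee_rot: [179.9, -0.0, 75.7]
contact_force: [0.3, -0.9, 3.3]
shift [-0.003 -0.008 -0.068] turn [ 0.02  0.01 -9.03] pos [0.5973 0.1188 0.2046] [ 1.7991e+02 -1.0000e-02  7.5730e+01] F [ 0.3 -0.9  3.3] M [-0.16  0.19  0.02] w 0.0449 j7 -40 t 13.25
```

```bash

for i in 1 2 3; do python3 -m inch '[[[0,0,0.003],[0,0,0.4]],[[0,0,0.006],[0,0,0.8]],[[0,0,0.009],[0,0,1.2]],[[0,0,0.013],[0,0,1.6]],[[0,0,0.016],[0,0,2]]]' | egrep 'pos|contact|rot'; done; python3 go.py 0.5968 0.1187 0.208 120.9
```

```text
tool_pos: [0.5971, 0.1191, 0.2037]
ee_rot: [179.9, -0.1, 65.7]
contact_force: [0.4, -0.6, 5.3]
tool_pos: [0.5973, 0.1194, 0.2031]
ee_rot: [179.9, -0.1, 55.8]
contact_force: [0.9, -0.6, 5.5]
tool_pos: [0.5977, 0.1196, 0.2029]
ee_rot: [179.9, -0.2, 45.8]
contact_force: [0.2, -1.0, 7.3]
shift [-0.025 -0.    -0.102] turn [  0.04  -0.02 -15.03] pos [0.5977 0.1196 0.2029] [ 1.7991e+02 -1.7000e-01  4.5770e+01] F [ 0.2 -1.   7.3] M [-0.06  0.16  0.09] w 0.0443 j7 -65 t 14.75
```

```bash

for i in 1 2; do python3 -m inch '[[[0,0,0.002],[0,0,0.3]],[[0,0,0.004],[0,0,0.6]],[[0,0,0.006],[0,0,0.9]],[[0,0,0.008],[0,0,1.2]],[[0,0,0.01],[0,0,1.5]]]' | egrep 'pos|contact|rot'; done; python3 go.py 0.5968 0.1187 0.208 120.9
```

```text
tool_pos: [0.598, 0.1197, 0.2029]
ee_rot: [179.9, -0.2, 38.3]
contact_force: [-0.4, 0.8, 9.1]
tool_pos: [0.598, 0.1196, 0.2024]
ee_rot: [179.9, -0.2, 30.8]
contact_force: [0.1, -0.3, 9.1]
shift [-0.029  0.004 -0.113] turn [  0.05  -0.02 -18.01] pos [0.598  0.1196 0.2024] [179.92  -0.23  30.84] F [ 0.1 -0.3  9.1] M [-0.1   0.19  0.28] w 0.0449 j7 -78 t 15.75
```

```bash

python3 -m inch '[[[0,0,0.002],[0,0,0.3]],[[0,0,0.004],[0,0,0.6]],[[0,0,0.006],[0,0,0.9]],[[0,0,0.009],[0,0,1.2]],[[0,0,0.012],[0,0,1.5]]]' | egrep 'pos|contact|rot'; python3 -m inch '[[[0,0,0],[0,0,0]],[[0,0,0],[0,0,0]],[[0,0,0],[0,0,0]],[[0,0,0],[0,0,0]],[[0,0,0],[0,0,0]]]'|egrep 'pos|contact|rot'; python3 go.py 0.5968 0.1187 0.208 120.9
```

```text
tool_pos: [0.598, 0.1196, 0.2018]
ee_rot: [179.9, -0.2, 23.4]
contact_force: [-0.3, -0.4, 9.1]
tool_pos: [0.598, 0.1195, 0.2018]
ee_rot: [179.9, -0.2, 23.4]
contact_force: [-0.3, -0.1, 9.4]
shift [-0.028  0.006 -0.124] turn [  0.05  -0.03 -19.51] pos [0.598  0.1195 0.2018] [179.95  -0.24  23.37] F [-0.3 -0.1  9.4] M [-0.17  0.19  0.13] w 0.0446 j7 -84 t 16.75
```

By the thread lash line the squeeze is about 1.2–1.8 mm, so I'm backing off about 5° and relaxing the downward push before I release.

```bash

python3 -m inch '[[[0,0,-0.008],[0,0,-0.25]],[[0,0,-0.015],[0,0,-0.5]],[[0,0,-0.022],[0,0,-0.75]],[[0,0,-0.03],[0,0,-1]],[[0,0,-0.03],[0,0,-1]]]' | egrep 'pos|contact|rot'; python3 -m inch '[[[0,0,0],[0,0,0]],[[0,0,0],[0,0,0]],[[0,0,0],[0,0,0]],[[0,0,0],[0,0,0]],[[0,0,0],[0,0,0]]]'|egrep 'pos|contact|rot'; python3 go.py 0.5968 0.1187 0.208 120.9
```

```text
tool_pos: [0.5977, 0.1194, 0.2022]
ee_rot: [180.0, -0.2, 28.4]
contact_force: [1.4, 0.3, 6.4]
tool_pos: [0.5977, 0.1194, 0.2022]
ee_rot: [180.0, -0.2, 28.4]
contact_force: [0.9, -0.0, 5.5]
shift [-0.023  0.004 -0.116] turn [  0.03  -0.02 -18.51] pos [0.5977 0.1194 0.2022] [179.96  -0.18  28.36] F [ 0.9 -0.   5.5] M [-0.09 -0.17 -0.01] w 0.045 j7 -80 t 17.75
```

```bash

for i in 1 2; do python3 -m inch '[[[0,0,0],[0,0,0]],[[0,0,0],[0,0,0]],[[0,0,0],[0,0,0]],[[0,0,0],[0,0,0]],[[0,0,0],[0,0,0]]]' 0|egrep 'pos|contact|rot|width'; done
python3 - <<'E'
from h import *
c=get_calibration('wrist');np.savez('c4.npz',**c);cv2.imwrite('pics/w4.png',read_camera('wrist')[:,:,::-1])
E
python3 -m inch '[[[0,0,-0.2],[0,0,0]],[[0,0,-0.5],[0,0,0]],[[0,0,-0.8],[0,0,0]],[[0,0,-1.2],[0,0,0]],[[0,0,-1.6],[0,0,0]]]' |egrep 'pos|contact|rot|width'
python3 -m inch '[[[0,0,0],[0,0,0]],[[0,0,0],[0,0,0]],[[0,0,0],[0,0,0]],[[0,0,0],[0,0,0]],[[0,0,0],[0,0,0]]]'|egrep 'pos|contact'
python3 - <<'E'
from h import *
c=get_calibration('wrist');np.savez('c5.npz',**c);b=read_camera('wrist')[:,:,::-1];cv2.imwrite('pics/w5.png',b)
s=read_camera('scene')[:,:,::-1];cv2.imwrite('pics/s5.png',s)
u=proj(c,[.597,.119,.2],1).astype(int);print(u)
x0,y0=max(u[0]-60,0),max(u[1]-60,0)
a=cv2.resize(b[y0:y0+120,x0:x0+120],(400,400),interpolation=3)
d=cv2.resize(s[140:230,260:350],(400,400),interpolation=3)
cv2.imwrite('pics/c5.png',np.hstack([a,d]));print(x0,y0)
E
```

```text
tool_pos: [0.5965, 0.1189, 0.2012]
ee_rot: [-180.0, 0.0, 28.4]
contact_force: [0.4, 0.4, -0.3]
width: 0.0855
tool_pos: [0.5967, 0.119, 0.2015]
ee_rot: [-180.0, -0.0, 28.4]
contact_force: [0.3, -0.4, 0.2]
width: 0.0852
tool_pos: [0.5967, 0.119, 0.2829]
ee_rot: [180.0, -0.0, 28.4]
contact_force: [0.2, 0.2, 0.4]
width: 0.0851
tool_pos: [0.5963, 0.1189, 0.2805]
contact_force: [-0.1, 0.2, -0.4]
[258 210]
198 150
```

View pics/c5.png

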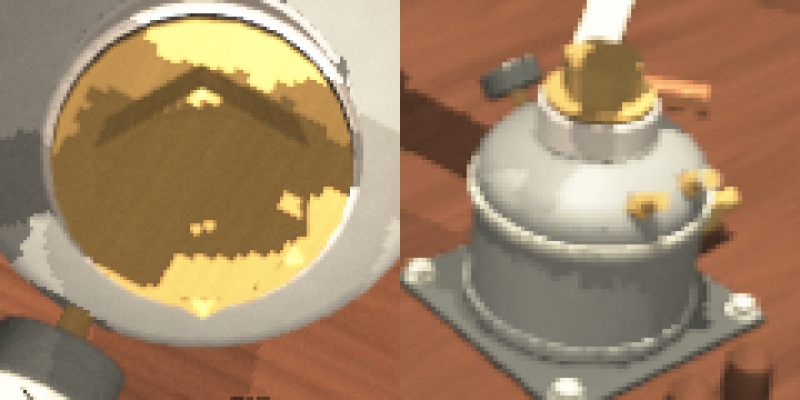

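The left crop shows the plug seated concentrically, with hexagon vertices at (95,140), (200,68) and (308,140). The right crop shows the flange down on the neck. Next I check that the head hasn't sprung back from the 58.4° it had on release.

```bash
python3 - <<'E'
from h import *
c=dict(np.load('c5.npz'))
V=np.array([onz(c,198+x*.3,150+y*.3,.204,1)[:2] for x,y in[(90,140),(200,76),(312,140)]])
for a,b in zip(V,V[1:]):
    d=b-a;print(np.hypot(*d),(np.degrees(np.arctan2(d[1],d[0]))-90)%60)
im=cv2.imread('pics/w5.png');n=read_camera('wrist')[:,:,::-1]
print('change',np.abs(im.astype(int)-n)[160:250,210:305].mean())
E
```

```text
0.026942005300128316 58.995805737943286
0.02731187664154985 58.11338897498891
change 3.482923976608187
```

```bash
python3 -c "
from workcell import env
print(env.hand_in())"
```

```text
the job is handed in; nothing more can be done
None
```

The filler plug is screwed into the tank's neck and let go, with the ring squeezed by an estimated 0.8–1.4 mm; the job is handed in, but the hand-in returned no verdict.

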